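# Walk the casting mould square against the fence

### The arm

A 7-joint arm with a two-finger parallel gripper is mounted at the origin on a cart in front of the work surface, level with it; the furniture and walls round the work are solid. World frame = base frame: x ahead of the robot, y to its left, z up, the work surface at z = 0. Lengths are in m, angles in rad, forces in N, time in s.
With the tool pointing down it reaches from about 0.425 to 0.925 m from the base axis. Payload 6.8 kg.
Tool frame: the origin (TCP) lies on the mounting face of the last link; the fingertips stand 173 mm ahead of it and the grasp point (between the pads) lies 155 mm ahead of it; z points along the fingers, y is the line along which they close (so a half turn about z gives the same grasp; the last joint's range is limited). The gripper opens to 85 mm and grips with 20 to 120 N. Pads are 22 mm wide; open, the fingers measure 114 mm over their backs; the gripper's body (76 mm by 85 mm) begins 54 mm behind the grasp point. The pads swing forward as they close: fully open they stand 13 mm farther back than shut.
Start: joints at [1.206, 0.477, 0.022, 1.555, -0.011, 1.109, -0.083], TCP at [0.171, -0.653, 0.405] pointing down, gripper open.
Joint ranges: [-2.96, 2.96], [-0.34, 2.1], [-1.41, 1.46], [0.24, 2.44], [-1.37, 4.51], [0.17, 1.92], [-2.96, 2.96]. Speed limits (rad/s): [2.39, 2.39, 3.14, 3.14, 3.14, 3.14, 3.14].

### API

Orientations are given as a rotation vector (axis times angle).
In Python, from bench import r gives the robot as it stands.
- The arm moves only by the tool carry_out, never from a script. Its argument "moves" is a list of rows, each a list of 5 numbers: the shift along the tool's x, y, z in m, then the turn about the tool's z in rad, then the finger opening in m, from 0 to 0.0854. In form: [[dx, dy, dz, roll, claw], ...]. A call has exactly 8 rows; each row is the pose to reach, as a shift and turn from the pose commanded when the call began, along the tool's axes at that moment; what a row does not reach only later rows make up. A row lasts 1/10 s, in which the tool goes at most 50 mm and 8.59 degrees, less where a joint would pass 70% of its speed; a pose out of reach is approached as far as the arm can. A call with a gripper value outside its range is refused whole. The fingers move at their own pace and stop on an object; "force" is the grip in N (left out, the last holds). Time passes only in rows, so rows that repeat a pose let the fingers close, or fill a call up. It gives the time, the measured TCP pose, the force, the opening and the grip force at its end, in the units of the state.
- r.get_obs(): the state, without advancing time (a new reading comes with each control period).
- r.grab_frame(name): name is "side" or "top" or "wrist"; returns the picture (384x512x3 uint8, red, green, blue); there is no depth.
- r.calibration(name): a dict with "fx", "fy", "cx", "cy" (pixels), "rvec" (rotation vector, rad) and "tvec" (3), from world to camera coordinates, as OpenCV has them. Camera axes: x right, y down, z forward; pixel columns grow to the right and rows downward; lengths in m; the calibration is good to about 2 mm. A picture is of the moment at which its call begins: read the wrist's pose just before it. calibration takes no time and is no camera call; for the wrist camera it gives the pose at the moment of the call.
- r.hand_in(): hands the job in; it is judged then, once.
The state is a dict: "clock": time; "joints": joint angles; "qvel": joint speeds; "tau": joint torques, N m; "tcp_pos": TCP position; "orientation": TCP orientation; "contact_force": force on the tool from outside, world axes, zero at the start; "moment": the same for the moment, N m; "grip_width": finger opening in m; "gripper_force": force on a finger pad.
Only numpy, scipy, OpenCV 4.12 (cv2) and the standard library are available. Lean on these libraries where they do the work, as an engineer would, in place of code of your own. Each camera call takes 0.05 s, during which the arm holds its last target. There are 200 camera calls.

### The job

Turn the heavy aluminium casting mould round on the table by pushing its corners with the fingertips, never lifting it, until its orange-edged face sits flush against the steel fence, with the whole of that face within the fence's orange band. Keep the mould flat on the table, leave the paint pot, the miniature and the dropper bottle where they stand, and draw the fingers clear at the end.

Things in the scene. Friction and masses are not known exactly. Their poses are not given: they have to be found in the camera images.
- mould: Loose aluminium block, 90 mm along its x, 120 along its y, 45 high (bolt heads on top 5 mm more), 0.7 to 1 kg. Origin: centre of underside, z up. Its +x side (orange line along the top edge) goes against the fence; at the start its +x points 0.4 to 1.0 rad anticlockwise from above of the fence's +x. Slides under 3 to 8 N, stops when no longer pushed.
- face_left (a point): The mould's orange-edged face at its +y end: on the vertical edge, half-way up (22.5 mm above the underside), at (45, 60, 22.5) mm in the mould's frame.
- face_right (a point): The same at the -y end of that face, at (45, -60, 22.5) mm in the mould's frame.
- fence: Fixed steel fence: upright plate 280 mm long (its y), 45 high, 8 thick; foot and gussets behind. Origin: middle of its length, on the table, in the plane of its front face; -x points out of the front face, to the mould's and robot's side; z up. Orange band on the upper face and top edge from y = -95 to +95 mm.
- yellow_pot: Bystander: paint pot with yellow-orange lid, 35 x 31 x 40 mm high, loose, stands off the fence's -y end on the robot's side. Origin at the centre of its underside.
- hooded_mini: Bystander: small hooded grey-green figure on a round black base 25 mm across, 49 mm high, loose, stands off the fence's +y end on the robot's side. Origin at the centre of its underside.
- red_dropper: Bystander: slim dropper bottle with red paint and white cap, 25 mm across, 84 mm high, loose, stands beyond the fence's -y end, nearer the robot. Origin at the centre of its underside.
Not all that is in view belongs to the job. There is more than one size of the mould; the job needs the larger.

How it is judged:
By the outcome, as a careful person would: the job done as asked, in the order asked, and still so for the second after the job is handed in, with the robot touching nothing.
It also fails if it takes over 72 s, if anything falls off the work surface, if the arm or the gripper's body presses on something with over 40 N, if the wrist force passes 120 N, or if a joint passes its speed limit or range.

## Working session

There is one attempt and no reset: what is moved stays moved. The work goes in short steps, Python scripts to look and compute and a tool call to move; the robot and the scene stay as the last step left them, time stands still between calls to the robot, and variables do not carry over. Pictures are saved under pics/ and viewed, at most 10 in all, crops included, and the job is handed in when it is done.

Besides the shell and the picture viewer there is one more tool, called after "Request:" by a JSON object that holds its "method" and its "body". carry_out: Moves the arm, as the interface text tells. Its arguments: {"type":"object","properties":{"moves":{"type":"array","items":{"type":"array","items":{"type":"number"}}},"force":{"type":"number"}},"required":["moves"]}

```bash
mkdir -p pics; ls; python3 - <<'E'
from bench import r
import cv2,numpy as np
o=r.get_obs();print({k:np.round(v,3) for k,v in o.items()})
for n in("top","side"):
    im=r.grab_frame(n);cv2.imwrite(f"pics/{n}0.png",im[:,:,::-1]);c=r.calibration(n);R=cv2.Rodrigues(np.array(c["rvec"]))[0]
    print(n,c,-R.T@np.array(c["tvec"]))
E
```

```text
pics
{'clock': np.float64(0.0), 'joints': array([ 1.206,  0.478,  0.022,  1.556, -0.011,  1.109, -0.083]), 'qvel': array([-0.001, -0.   , -0.002,  0.002,  0.   , -0.001, -0.001]), 'tau': array([-1.0000e-03, -5.9645e+01,  1.6080e+00, -2.8120e+01,  1.2000e-02,
        9.0000e-03,  0.0000e+00]), 'tcp_pos': array([ 0.171, -0.653,  0.404]), 'orientation': array([-3.114e+00, -4.020e-01,  1.000e-03]), 'contact_force': array([-0.185,  0.422,  1.085]), 'moment': array([-0.018, -0.036,  0.011]), 'gripper_force': np.float64(0.0), 'grip_width': np.float64(0.085)}
top {'fx': 448.61212699631443, 'fy': 448.61212699631443, 'cx': 255.21651355259183, 'cy': 180.61651128904896, 'rvec': array([ 2.13694756, -2.19266344,  0.1460267 ]), 'tvec': array([-0.21724337,  0.63451554,  0.94435202])} [ 0.50972134 -0.2188607   1.01680359]
side {'fx': 419.24566993639013, 'fy': 419.24566993639013, 'cx': 258.29484288653265, 'cy': 197.30112562204312, 'rvec': array([ 0.37690228,  2.96980307, -0.70759456]), 'tvec': array([0.63482332, 0.06423877, 0.88259215])} [0.70565957 0.16941146 0.81205942]
```

View pics/top0.png

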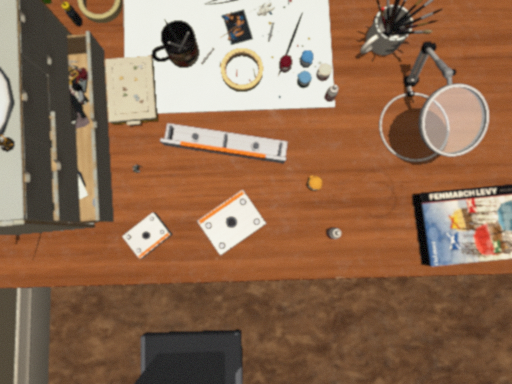

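View pics/side0.png

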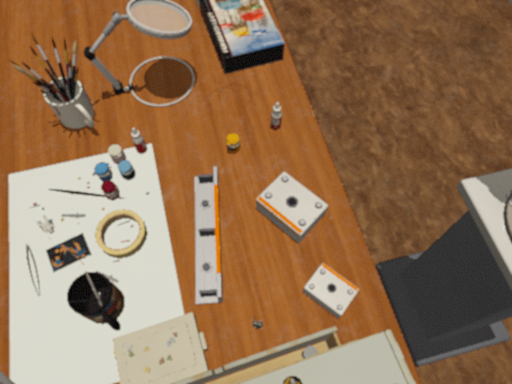

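The top view shows two moulds. The larger is at about (231,222) with its orange edge at upper left, and the smaller is at (146,235). The fence runs from (165,135) to (285,152), the pot is at (315,183), the dropper at (334,233) and the miniature at (136,168). I'll measure all of these and crop to confirm the mould.

```bash
cat > h.py <<'E'
from bench import r
import cv2,numpy as np
def grab(n):
    c=r.calibration(n);im=r.grab_frame(n);return im,c
def cast(c,uv,z):
    R=cv2.Rodrigues(np.array(c["rvec"]))[0];t=np.array(c["tvec"]);C=-R.T@t
    uv=np.atleast_2d(uv).astype(float)
    d=np.c_[(uv[:,0]-c["cx"])/c["fx"],(uv[:,1]-c["cy"])/c["fy"],np.ones(len(uv))]@R
    return C+d*((z-C[2])/d[:,2])[:,None]
def proj(c,P):
    K=np.array([[c["fx"],0,c["cx"]],[0,c["fy"],c["cy"]],[0,0,1]])
    return cv2.projectPoints(np.atleast_2d(P).astype(float),np.array(c["rvec"]),np.array(c["tvec"]),K,None)[0][:,0]
def orange(im):
    h=cv2.cvtColor(im,cv2.COLOR_RGB2HSV);return cv2.inRange(h,(7,190,170),(20,255,255))
def white(im):
    h=cv2.cvtColor(im,cv2.COLOR_RGB2HSV);return cv2.inRange(h,(0,0,150),(179,60,255))
E
python3 - <<'E'
from h import *
np.set_printoptions(precision=4,suppress=True)
for n in("top","side"):
    im,c=grab(n)
    print(n)
    for nm,m in(("or",orange(im)),("wh",white(im))):
        k,_=cv2.findContours(m,cv2.RETR_EXTERNAL,cv2.CHAIN_APPROX_NONE)
        for q in k:
            a=cv2.contourArea(q)
            if len(q)<12: continue
            b=cv2.minAreaRect(q);p=cv2.boxPoints(b)
            w=cast(c,p,.045)
            if not(60<b[0][1]<300) or w[0,0]>.72: continue
            print(nm,np.round(b[0]),np.round(b[1],1),a,"\n",w[:,:2],np.round([np.linalg.norm(w[0]-w[1]),np.linalg.norm(w[1]-w[2])],4))
    x=im[150:275,100:360] if n=="top" else im[110:330,180:380]
    cv2.imwrite(f"pics/c{n}.png",cv2.resize(x,None,fx=3 if n=="top" else 2.7,fy=3 if n=="top" else 2.7,interpolation=cv2.INTER_CUBIC)[:,:,::-1])
E
```

```text
top
or [454. 222.] [3. 7.] 7.0 
 [[ 0.5183 -0.6593]
 [ 0.5334 -0.6605]
 [ 0.5333 -0.6671]
 [ 0.5182 -0.6658]] [0.0151 0.0065]
or [213. 212.] [ 0.8 14.4] 1.0 
 [[ 0.5538 -0.1273]
 [ 0.571  -0.1531]
 [ 0.5695 -0.1541]
 [ 0.5523 -0.1283]] [0.031  0.0018]
or [231. 200.] [ 0.9 17.2] 3.0 
 [[ 0.5774 -0.1638]
 [ 0.5984 -0.1946]
 [ 0.5967 -0.1958]
 [ 0.5758 -0.165 ]] [0.0372 0.002 ]
or [318. 185.] [3.3 8. ] 3.5 
 [[ 0.613  -0.3614]
 [ 0.6225 -0.3764]
 [ 0.6163 -0.3802]
 [ 0.6069 -0.3652]] [0.0178 0.0072]
or [313. 178.] [3.6 4.5] 3.5 
 [[ 0.6277 -0.355 ]
 [ 0.6364 -0.3597]
 [ 0.6327 -0.3666]
 [ 0.624  -0.3619]] [0.0099 0.0078]
or [223. 149.] [82.2  3.4] 133.5 
 [[ 0.7109 -0.0738]
 [ 0.7184 -0.075 ]
 [ 0.6867 -0.2531]
 [ 0.6793 -0.2518]] [0.0076 0.1809]
wh [337. 233.] [7.8 7.8] 50.0 
 [[ 0.5103 -0.3938]
 [ 0.5217 -0.4062]
 [ 0.5096 -0.4175]
 [ 0.4982 -0.4051]] [0.0169 0.0166]
wh [145. 233.] [25.2 39.9] 949.5 
 [[ 0.516   0.0567]
 [ 0.5671 -0.0102]
 [ 0.5236 -0.0436]
 [ 0.4732  0.0232]] [0.0842 0.0548]
wh [ 56. 212.] [7. 3.] 11.5 
 [[0.5795 0.1995]
 [0.5793 0.1931]
 [0.5642 0.1927]
 [0.5644 0.1
[... 2314 characters left out ...]
-0.0379]
 [ 0.4748  0.0301]
 [ 0.5196  0.0617]] [0.0564 0.0845]
wh [510. 216.] [ 3. 29.] 62.0 
 [[ 0.1418 -0.0121]
 [ 0.1089 -0.0699]
 [ 0.1029 -0.0684]
 [ 0.136  -0.0107]] [0.0665 0.0062]
wh [497. 220.] [104.6  27.5] 1630.0 
 [[ 0.1812 -0.1384]
 [ 0.1162 -0.1548]
 [ 0.1234  0.055 ]
 [ 0.1817  0.0666]] [0.067 0.21 ]
wh [294. 201.] [57.4 40.4] 1939.5 
 [[ 0.6002 -0.2099]
 [ 0.5245 -0.2621]
 [ 0.4702 -0.1503]
 [ 0.5443 -0.1044]] [0.0919 0.1242]
wh [207. 235.] [136.9  25.3] 2358.0 
 [[ 0.7173 -0.3111]
 [ 0.6651 -0.2983]
 [ 0.724  -0.0141]
 [ 0.7685 -0.0252]] [0.0537 0.2903]
wh [276. 107.] [8. 7.] 35.5 
 [[ 0.5084 -0.4336]
 [ 0.4927 -0.4296]
 [ 0.4991 -0.4073]
 [ 0.5146 -0.4112]] [0.0162 0.0232]
```

View pics/ctop.png

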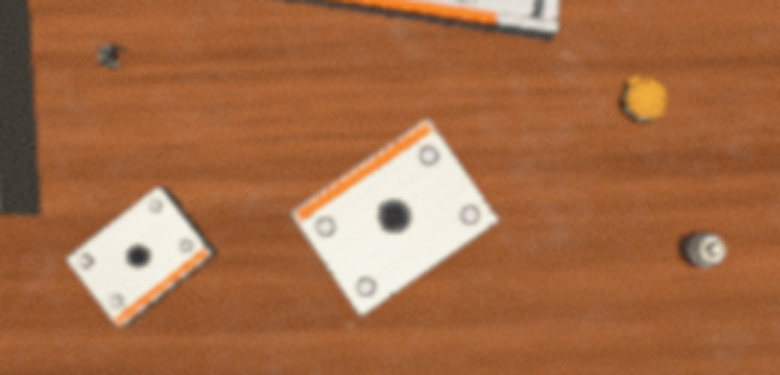

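The crop confirms the larger mould at (231,222): about 120 mm long with its orange edge toward the fence side. The smaller one measures about 84 mm. Its pose is about (.538,-.180) at yaw .58. The fence yaw is about -.176, with the band centre at (.695,-.162). Plan:
1. Push the mould squarely with two fingers for about 50 mm.
2. Turn it by pushing the rear +y corner.
3. Press it flush against the fence.

Request:
{"method": "carry_out", "body": {"moves": [[0.05,-0.042,0,-0.04,0.06],[0.1,-0.085,0,-0.08,0.06],[0.15,-0.127,0,-0.12,0.06],[0.2,-0.17,0,-0.16,0.06],[0.25,-0.212,0,-0.2,0.06],[0.3,-0.255,0,-0.24,0.06],[0.35,-0.297,0,-0.28,0.06],[0.398,-0.338,0,-0.322,0.06]]}}

```text
clock: 1.0
tcp_pos: [0.4013, -0.3232, 0.4049]
orientation: [3.01, 0.899, 0.0]
contact_force: [1.3, -0.1, 0.3]
grip_width: 0.0598
gripper_force: 0.0
```

Request:
{"method": "carry_out", "body": {"moves": [[0.04,-0.016,0,0,0.06],[0.08,-0.032,0,0,0.06],[0.111,-0.044,0.01,0,0.06],[0.111,-0.044,0.05,0,0.06],[0.111,-0.044,0.09,0,0.06],[0.111,-0.044,0.12,0,0.06],[0.111,-0.044,0.14,0,0.06],[0.111,-0.044,0.14,0,0.06]]}}

```text
clock: 1.8
tcp_pos: [0.4683, -0.227, 0.262]
orientation: [-3.007, -0.896, 0.007]
contact_force: [0.1, -1.2, -0.5]
grip_width: 0.0599
gripper_force: 0.0
```

```bash
python3 - <<'E'
from h import *
o=r.get_obs();print(np.round(o["tcp_pos"],4),np.round(o["orientation"],4))
im,c=grab("wrist");a=im
cv2.imwrite("pics/w1.png",a[:,:,::-1])
E
```

```text
[ 0.4683 -0.227   0.262 ] [-3.0073 -0.8958  0.007 ]
```

View pics/w1.png

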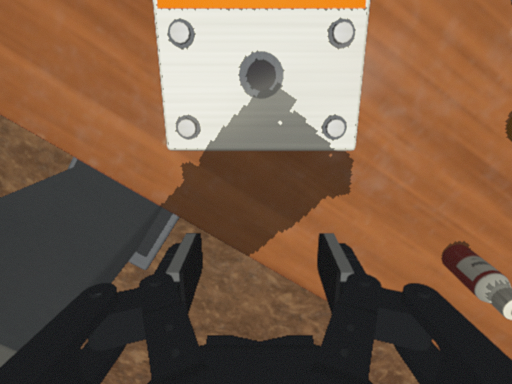

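The wrist view shows the mould square ahead, with its rear edge level at row 150 and centred at column 261 between the fingertips (190 and 330). I'll descend behind it and push.

Request:
{"method": "carry_out", "body": {"moves": [[0,0,0.03,0,0.06],[0,0,0.055,0,0.06],[0,0,0.068,0,0.06],[0,0,0.07,0,0.06],[0.005,0,0.07,0,0.06],[0.01,0,0.07,0,0.06],[0.013,0,0.07,0,0.06],[0.015,0,0.07,0,0.06]]}}

```text
clock: 2.65
tcp_pos: [0.4828, -0.219, 0.1955]
orientation: [3.01, 0.897, 0.002]
contact_force: [0.4, -0.4, -0.3]
grip_width: 0.0599
gripper_force: 0.0
```

Request:
{"method": "carry_out", "body": {"moves": [[0.004,0,0,0,0.06],[0.008,0,0,0,0.06],[0.012,0,0,0,0.06],[0.016,0,0,0,0.06],[0.02,0,0,0,0.06],[0.024,0,0,0,0.06],[0.028,0,0,0,0.06],[0.032,0,0,0,0.06]]}}

```text
clock: 3.45
tcp_pos: [0.5074, -0.203, 0.1945]
orientation: [3.012, 0.894, -0.007]
contact_force: [-5.5, -3.0, 3.8]
grip_width: 0.06
gripper_force: 3.3
```

Request:
{"method": "carry_out", "body": {"moves": [[0.005,0,0,0,0.06],[0.01,0,0,0,0.06],[0.015,0,0,0,0.06],[0.02,0,0,0,0.06],[0.025,0,0,0,0.06],[0.03,0,0,0,0.06],[0.034,0,0,0,0.06],[0.034,0,0,0,0.06]]}}

```text
clock: 4.25
tcp_pos: [0.5368, -0.1837, 0.1944]
orientation: [3.011, 0.895, -0.004]
contact_force: [-3.1, -2.3, 1.9]
grip_width: 0.0599
gripper_force: 1.8
```

```bash
cat >> h.py <<'E'
FY=-.176;FC=np.array([.695,-.1625])
def fr(p):  # world xy -> fence frame (x=0 at face)
    d=np.atleast_2d(p)[:,:2]-FC;a=np.array([np.cos(FY),np.sin(FY)]);b=np.array([-a[1],a[0]])
    return np.c_[d@a,d@b]
def mould(n="side"):
    im,c=grab(n);m=cv2.morphologyEx(white(im)|orange(im),cv2.MORPH_CLOSE,np.ones((3,3),np.uint8))
    k,_=cv2.findContours(m,cv2.RETR_EXTERNAL,cv2.CHAIN_APPROX_NONE)
    for q in k:
        b=cv2.minAreaRect(q);p=cv2.boxPoints(b)
        if cv2.contourArea(q)<700 or not 60<b[0][1]<300:continue
        w=cast(c,cv2.approxPolyDP(q,4,True)[:,0],.045)
        if w[:,0].max()<.75 and .38<w[:,0].min() and w[:,1].min()>-.4: print(n,"white",np.round(w[:,:2],4).tolist(),"fence",np.round(fr(w),4).tolist())
    k,_=cv2.findContours(orange(im),cv2.RETR_EXTERNAL,cv2.CHAIN_APPROX_NONE)
    for q in k:
        b=cv2.minAreaRect(q)
        if max(b[1])<20 or not 60<b[0][1]<300:continue
        w=cast(c,cv2.boxPoints(b),.045)
        if w[:,0].max()<.75 and w[:,1].min()>-.4:print(n,"or",np.round(w[:,:2],4).tolist(),"fence",np.round(fr(w),4).tolist())
    return im
E
python3 - <<'E'
from h import *
for n in("top","side"):
    im=mould(n);cv2.imwrite(f"pics/{n}2.png",im[:,:,::-1])
E
```

```text
top white [[0.5632, -0.0132], [0.5178, 0.053], [0.4746, 0.0229], [0.5238, -0.0411]] fence [[-0.1559, 0.1239], [-0.2122, 0.1811], [-0.2494, 0.1439], [-0.1898, 0.0896]]
top or [[0.7109, -0.0738], [0.7184, -0.075], [0.6867, -0.2531], [0.6793, -0.2518]] fence [[0.0002, 0.0901], [0.0077, 0.0903], [0.0077, -0.0907], [0.0001, -0.0907]]
side white [[0.5257, -0.0367], [0.5683, -0.0022], [0.5179, 0.0596], [0.475, 0.0219]] fence [[-0.1887, 0.0942], [-0.1528, 0.1356], [-0.2133, 0.1877], [-0.2489, 0.143]]
side white [[0.5976, -0.2117], [0.6462, -0.1683], [0.5847, -0.0787], [0.517, -0.1262], [0.5978, -0.1403]] fence [[-0.0873, -0.0655], [-0.047, -0.0143], [-0.1233, 0.0632], [-0.1816, 0.0046], [-0.0996, 0.0049]]
side or [[0.5199, -0.0336], [0.5174, -0.0356], [0.4741, 0.0212], [0.4766, 0.023]] fence [[-0.195, 0.0962], [-0.1971, 0.0939], [-0.2496, 0.1422], [-0.2475, 0.1444]]
side or [[0.6449, -0.1745], [0.6418, -0.177], [0.5831, -0.0863], [0.5862, -0.0841]] fence [[-0.0472, -0.0206], [-0.0498, -0.0236], [-0.1235, 0.0554], [-0.1209, 0.0581]]
side or [[0.6867, -0.2536], [0.6785, -0.2519], [0.7113, -0.0725], [0.7187, -0.0741]] fence [[0.0078, -0.0912], [-0.0006, -0.0909], [0.0003, 0.0915], [0.0079, 0.0912]]
```

View pics/side2.png

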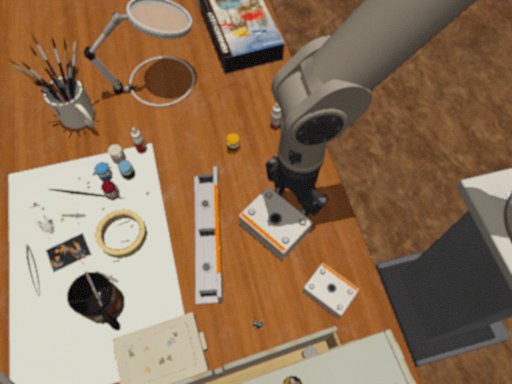

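The mould moved squarely to fence-frame centre (-.117,-.007), still turned by about .76 rad; the bystanders haven't moved. Next I'll back off, close the fingers and turn the mould from the rear +y corner.

Request:
{"method": "carry_out", "body": {"moves": [[-0.01,0,0,0,0.06],[-0.02,0,0,0,0.03],[-0.02,-0.015,0,0,0],[-0.02,-0.035,0,0,0],[-0.02,-0.048,0,0,0],[-0.02,-0.049,0,0,0],[-0.01,-0.049,0,0,0],[-0.002,-0.049,0,0,0]]}}

```text
clock: 5.15
tcp_pos: [0.5101, -0.1432, 0.195]
orientation: [3.01, 0.896, 0.002]
contact_force: [-6.4, -3.4, 2.1]
grip_width: -0.0001
gripper_force: 6.1
```

Request:
{"method": "carry_out", "body": {"moves": [[0.004,-0.003,0,0.05,0],[0.008,-0.005,0,0.1,0],[0.0125,-0.0075,0,0.15,0],[0.017,-0.0095,0,0.2,0],[0.0215,-0.011,0,0.25,0],[0.026,-0.013,0,0.3,0],[0.0305,-0.0145,0,0.35,0],[0.035,-0.0155,0,0.4,0]]}}

```text
clock: 5.95
tcp_pos: [0.5299, -0.1114, 0.1945]
orientation: [3.129, 0.276, -0.003]
contact_force: [-4.2, -0.2, 3.2]
grip_width: 0.0004
gripper_force: 2.0
```

```bash
python3 - <<'E'
from h import *
o=r.get_obs();print(np.round(fr(o["tcp_pos"]),4),o["tcp_pos"][2],2*np.arctan2(o["orientation"][1],o["orientation"][0]))
im=mould("side")
im,c=grab("wrist");cv2.imwrite("pics/w3.png",im[:,:,::-1])
E
```

```text
[[-0.1715  0.0214]] 0.19449875028649677 0.17605300175299013
side white [[0.5257, -0.0367], [0.5683, -0.0022], [0.5179, 0.0596], [0.475, 0.0219]] fence [[-0.1887, 0.0942], [-0.1528, 0.1356], [-0.2133, 0.1877], [-0.2489, 0.143]]
side white [[0.5638, -0.2102], [0.6484, -0.1848], [0.6245, -0.0786], [0.588, -0.088], [0.5875, -0.1332], [0.6014, -0.1345], [0.6047, -0.1532], [0.5533, -0.1582]] fence [[-0.1208, -0.07], [-0.042, -0.0302], [-0.0841, 0.0703], [-0.1184, 0.0547], [-0.111, 0.0101], [-0.097, 0.0111], [-0.0906, -0.0066], [-0.1403, -0.0206]]
side or [[0.5196, -0.0338], [0.5173, -0.0356], [0.4741, 0.0212], [0.4764, 0.0229]] fence [[-0.1952, 0.096], [-0.1971, 0.0938], [-0.2496, 0.1422], [-0.2477, 0.1443]]
side or [[0.6449, -0.1877], [0.6408, -0.189], [0.6182, -0.0847], [0.6222, -0.0836]] fence [[-0.0449, -0.0336], [-0.0487, -0.0356], [-0.0892, 0.0632], [-0.0855, 0.0649]]
side or [[0.6871, -0.2537], [0.679, -0.252], [0.7112, -0.0724], [0.7185, -0.074]] fence [[0.0081, -0.0912], [-0.0001, -0.0909], [0.0001, 0.0915], [0.0076, 0.0912]]
```

View pics/w3.png

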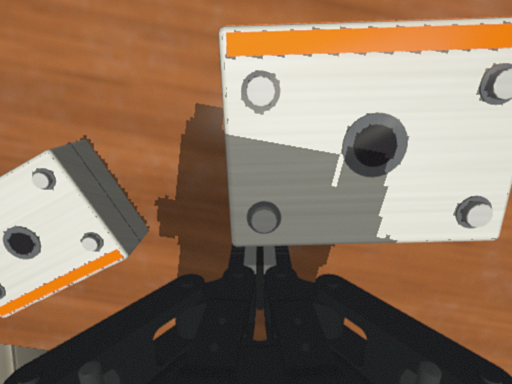

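The wrist view shows the closed tips at (259,250) against the rear face about 12 mm from its left edge, with 0.4 rad still to turn. I'll continue the arc.

Request:
{"method": "carry_out", "body": {"moves": [[0.004,-0.003,0,0.05,0],[0.008,-0.005,0,0.1,0],[0.0125,-0.0075,0,0.15,0],[0.017,-0.0095,0,0.2,0],[0.0215,-0.011,0,0.25,0],[0.026,-0.013,0,0.3,0],[0.0305,-0.0145,0,0.35,0],[0.033,-0.015,0,0.352,0]]}}

```text
clock: 6.85
tcp_pos: [0.5598, -0.0902, 0.1945]
orientation: [3.13, -0.27, -0.001]
contact_force: [-2.2, -0.6, 0.8]
grip_width: -0.0003
gripper_force: 1.5
```

```bash
python3 - <<'E'
from h import *
o=r.get_obs();print(np.round(fr(o["tcp_pos"]),4),o["tcp_pos"][2],2*np.arctan2(o["orientation"][1],o["orientation"][0]))
im=mould("side")
E
```

```text
[[-0.1458  0.0475]] 0.19445293914238648 -0.1722019629177745
side white [[0.5257, -0.0367], [0.5683, -0.0022], [0.5179, 0.0596], [0.475, 0.0219]] fence [[-0.1887, 0.0942], [-0.1528, 0.1356], [-0.2133, 0.1877], [-0.2489, 0.143]]
side white [[0.5596, -0.1948], [0.6378, -0.203], [0.6588, -0.0915], [0.6187, -0.0854], [0.6198, -0.1504], [0.6016, -0.1569], [0.5951, -0.1351], [0.5805, -0.1358]] fence [[-0.1277, -0.0555], [-0.0492, -0.0499], [-0.0481, 0.0636], [-0.0886, 0.0626], [-0.0761, -0.0012], [-0.0929, -0.0108], [-0.1031, 0.0095], [-0.1174, 0.0062]]
side or [[0.5198, -0.0337], [0.5174, -0.0356], [0.4739, 0.021], [0.4763, 0.0228]] fence [[-0.1951, 0.0961], [-0.1971, 0.0939], [-0.2498, 0.142], [-0.2478, 0.1442]]
side or [[0.6398, -0.2033], [0.6358, -0.2027], [0.652, -0.0962], [0.6558, -0.0967]] fence [[-0.0472, -0.0498], [-0.0512, -0.05], [-0.0539, 0.0578], [-0.0501, 0.0579]]
side or [[0.6869, -0.2537], [0.6789, -0.252], [0.7113, -0.0725], [0.7186, -0.074]] fence [[0.008, -0.0912], [-0.0002, -0.0909], [0.0003, 0.0915], [0.0077, 0.0912]]
```

The mould is now nearly parallel to the fence, centred at y = +6 mm with a gap of about 48 mm. I'll back off, centre the gripper, open to two-finger width and push in.

Request:
{"method": "carry_out", "body": {"moves": [[-0.01,0,0,0,0],[-0.018,0.005,0,0,0],[-0.018,0.02,0,0,0.03],[-0.018,0.035,0,0,0.06],[-0.018,0.042,0,0,0.065],[-0.018,0.042,0,0,0.065],[-0.012,0.042,0,0,0.065],[-0.006,0.042,0,0,0.065]]}}

```text
clock: 7.7
tcp_pos: [0.5471, -0.1304, 0.1948]
orientation: [-3.129, 0.271, -0.001]
contact_force: [0.8, -0.4, -0.4]
grip_width: 0.0648
gripper_force: 0.0
```

Request:
{"method": "carry_out", "body": {"moves": [[0.004,0,0,0,0.065],[0.009,0,0,0,0.065],[0.014,0,0,0,0.065],[0.019,0,0,0,0.065],[0.024,0,0,0,0.065],[0.029,0,0,0,0.065],[0.034,0,0,0,0.065],[0.038,0,0,0,0.065]]}}

```text
clock: 8.5
tcp_pos: [0.5827, -0.1371, 0.1941]
orientation: [-3.13, 0.271, 0.007]
contact_force: [-5.8, 0.7, 5.2]
grip_width: 0.0653
gripper_force: 3.3
```

```bash
python3 - <<'E'
from h import *
o=r.get_obs();print(np.round(fr(o["tcp_pos"]),4),o["tcp_pos"][2],2*np.arctan2(o["orientation"][1],o["orientation"][0]))
im=mould("side")
im,c=grab("wrist");cv2.imwrite("pics/w4.png",im[:,:,::-1])
E
```

```text
[[-0.1151  0.0054]] 0.1941168813729492 6.110161679249977
side white [[0.5257, -0.0367], [0.5683, -0.0022], [0.5179, 0.0596], [0.4761, 0.0196]] fence [[-0.1887, 0.0942], [-0.1528, 0.1356], [-0.2133, 0.1877], [-0.2474, 0.141]]
side white [[0.6039, -0.2038], [0.6654, -0.2101], [0.6885, -0.0991], [0.6429, -0.0916], [0.646, -0.1113], [0.6336, -0.1124], [0.6468, -0.1573], [0.6392, -0.1802], [0.6065, -0.1857]] fence [[-0.0824, -0.0566], [-0.0208, -0.052], [-0.0175, 0.0612], [-0.0637, 0.0607], [-0.0573, 0.0418], [-0.0692, 0.0386], [-0.0484, -0.0033], [-0.0519, -0.0272], [-0.0831, -0.0383]]
side or [[0.5198, -0.0337], [0.5174, -0.0356], [0.4748, 0.0199], [0.4772, 0.0217]] fence [[-0.1951, 0.0961], [-0.1971, 0.0939], [-0.2488, 0.141], [-0.2467, 0.1432]]
side or [[0.6662, -0.2102], [0.6625, -0.2095], [0.6813, -0.1037], [0.6848, -0.1044]] fence [[-0.02, -0.052], [-0.0238, -0.052], [-0.0238, 0.0555], [-0.0202, 0.0555]]
side or [[0.6871, -0.2537], [0.679, -0.252], [0.7112, -0.0724], [0.7185, -0.074]] fence [[0.0081, -0.0912], [-0.0001, -0.0909], [0.0001, 0.0915], [0.0076, 0.0912]]
```

View pics/w4.png

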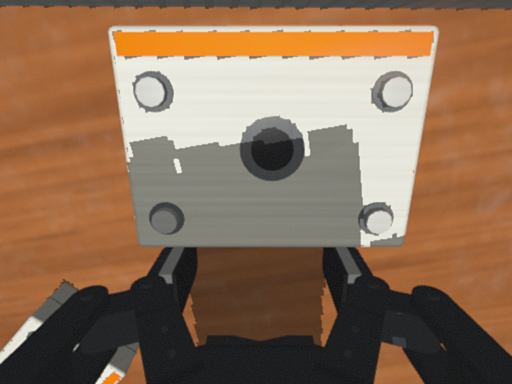

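The wrist view shows both fingertips (175 and 340) on the rear face and the mould square, with its orange edge parallel to the fence edge at row 5. The gap is about 18 mm.

Request:
{"method": "carry_out", "body": {"moves": [[0.003,0,0,0,0.065],[0.006,0,0,0,0.065],[0.009,0,0,0,0.065],[0.011,0,0,0,0.065],[0.013,0,0,0,0.065],[0.014,0,0,0,0.065],[0.015,0,0,0,0.065],[0.016,0,0,0,0.065]]}}

```text
clock: 9.4
tcp_pos: [0.5982, -0.1399, 0.1944]
orientation: [-3.129, 0.272, 0.007]
contact_force: [-10.6, 3.0, 5.9]
grip_width: 0.0653
gripper_force: 5.5
```

Request:
{"method": "carry_out", "body": {"moves": [[0.0005,0,0,0,0.065],[0.001,0,0,0,0.065],[0.0015,0,0,0,0.065],[0.002,0,0,0,0.065],[0.0025,0,0,0,0.065],[0.003,0,0,0,0.065],[0.003,0,0,0,0.065],[0.003,0,0,0,0.065]]}}

```text
clock: 10.2
tcp_pos: [0.5992, -0.14, 0.1944]
orientation: [-3.129, 0.272, 0.016]
contact_force: [-16.7, 3.7, 12.4]
grip_width: 0.0649
gripper_force: 9.0
```

Request:
{"method": "carry_out", "body": {"moves": [[0.0005,0,0,0,0.065],[0.001,0,0,0,0.065],[0.0015,0,0,0,0.065],[0.002,0,0,0,0.065],[0.0025,0,0,0,0.065],[0.003,0,0,0,0.065],[0.003,0,0,0,0.065],[0.003,0,0,0,0.065]]}}

```text
clock: 11.0
tcp_pos: [0.6002, -0.1402, 0.194]
orientation: [-3.128, 0.273, 0.025]
contact_force: [-24.2, 6.6, 19.0]
grip_width: 0.0648
gripper_force: 12.9
```

```bash
python3 - <<'E'
from h import *
o=r.get_obs();print(np.round(fr(o["tcp_pos"]),4),o["tcp_pos"][2],o["moment"])
im=mould("side");cv2.imwrite("pics/s5.png",cv2.resize(im[110:330,150:380],None,fx=2.6,fy=2.6,interpolation=cv2.INTER_CUBIC)[:,:,::-1])
E
```

```text
[[-0.0972  0.0054]] 0.19404806451757078 [ 0.95590009  4.94014151 -0.36794385]
side white [[0.5257, -0.0367], [0.5683, -0.0022], [0.5179, 0.0596], [0.4761, 0.0196]] fence [[-0.1887, 0.0942], [-0.1528, 0.1356], [-0.2133, 0.1877], [-0.2474, 0.141]]
side or [[0.5196, -0.0338], [0.5173, -0.0356], [0.475, 0.0201], [0.4773, 0.0218]] fence [[-0.1952, 0.096], [-0.1971, 0.0938], [-0.2486, 0.1413], [-0.2466, 0.1433]]
side or [[0.6819, -0.2142], [0.678, -0.2134], [0.6965, -0.1075], [0.7002, -0.1083]] fence [[-0.0039, -0.0532], [-0.0078, -0.0531], [-0.0081, 0.0544], [-0.0044, 0.0543]]
side or [[0.6872, -0.2537], [0.6794, -0.2521], [0.7113, -0.0725], [0.7184, -0.074]] fence [[0.0083, -0.0912], [0.0003, -0.091], [0.0002, 0.0915], [0.0075, 0.0912]]
```

View pics/s5.png

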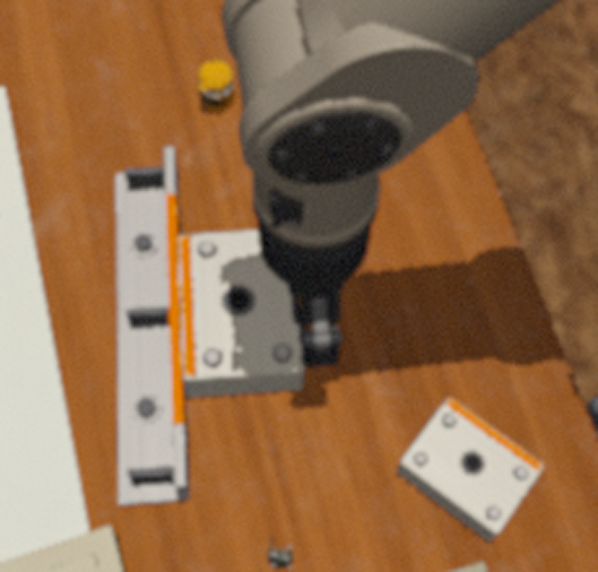

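The mould is seated. The orange line is parallel to the fence to within 0.5 mm, the face spans about -.059 to +.060 against the ±.095 band, and the contact force rose on both fingers. I'll retract.

Request:
{"method": "carry_out", "body": {"moves": [[-0.003,0,0,0,0.065],[-0.006,0,0,0,0.065],[-0.012,0,0,0,0.065],[-0.025,0,0,0,0.065],[-0.035,0,-0.01,0,0.065],[-0.04,0,-0.04,0,0.065],[-0.04,0,-0.08,0,0.065],[-0.04,0,-0.12,0,0.065]]}}

```text
clock: 11.85
tcp_pos: [0.5661, -0.1343, 0.3172]
orientation: [3.13, -0.272, 0.003]
contact_force: [1.4, -0.6, 0.6]
grip_width: 0.065
gripper_force: 0.0
```

Request:
{"method": "carry_out", "body": {"moves": [[-0.02,0,-0.03,0,0.065],[-0.03,0,-0.06,0,0.065],[-0.03,0.04,-0.08,0,0.065],[-0.03,0.08,-0.08,0,0.065],[-0.03,0.12,-0.08,0,0.065],[-0.03,0.16,-0.08,0,0.065],[-0.03,0.2,-0.08,0,0.065],[-0.03,0.24,-0.08,0,0.065]]}}

```text
clock: 12.65
tcp_pos: [0.4948, -0.3672, 0.3965]
orientation: [3.128, -0.271, 0.005]
contact_force: [0.1, -0.1, -0.0]
grip_width: 0.0649
gripper_force: 0.0
```

```bash
python3 - <<'E'
from h import *
o=r.get_obs();print(o["tcp_pos"],o["contact_force"])
im=mould("side")
im=mould("top");cv2.imwrite("pics/t6.png",cv2.resize(im[110:260,110:360],None,fx=3.2,fy=3.2,interpolation=cv2.INTER_CUBIC)[:,:,::-1])
E
```

```text
[ 0.49475838 -0.36721019  0.3964648 ] [ 0.06847864 -0.12795482 -0.03416348]
side white [[0.5257, -0.0367], [0.5683, -0.0022], [0.5179, 0.0596], [0.475, 0.0219]] fence [[-0.1887, 0.0942], [-0.1528, 0.1356], [-0.2133, 0.1877], [-0.2489, 0.143]]
side or [[0.5198, -0.0337], [0.5174, -0.0356], [0.4739, 0.021], [0.4763, 0.0228]] fence [[-0.1951, 0.0961], [-0.1971, 0.0939], [-0.2498, 0.142], [-0.2478, 0.1442]]
side or [[0.6818, -0.2141], [0.6779, -0.2134], [0.6965, -0.1075], [0.7002, -0.1083]] fence [[-0.004, -0.0532], [-0.0079, -0.0531], [-0.0081, 0.0544], [-0.0044, 0.0543]]
side or [[0.6872, -0.2537], [0.6794, -0.2521], [0.7113, -0.0725], [0.7184, -0.074]] fence [[0.0083, -0.0912], [0.0003, -0.091], [0.0002, 0.0915], [0.0075, 0.0912]]
top white [[0.5632, -0.0132], [0.5178, 0.053], [0.4746, 0.0229], [0.5238, -0.0411]] fence [[-0.1559, 0.1239], [-0.2122, 0.1811], [-0.2494, 0.1439], [-0.1898, 0.0896]]
top or [[0.6976, -0.1093], [0.701, -0.1098], [0.6827, -0.2127], [0.6794, -0.2121]] fence [[-0.0068, 0.0528], [-0.0034, 0.0529], [-0.0033, -0.0516], [-0.0067, -0.0516]]
top or [[0.7109, -0.0738], [0.7184, -0.075], [0.6867, -0.2531], [0.6793, -0.2518]] fence [[0.0002, 0.0901], [0.0077, 0.0903], [0.0077, -0.0907], [0.0001, -0.0907]]
```

View pics/t6.png

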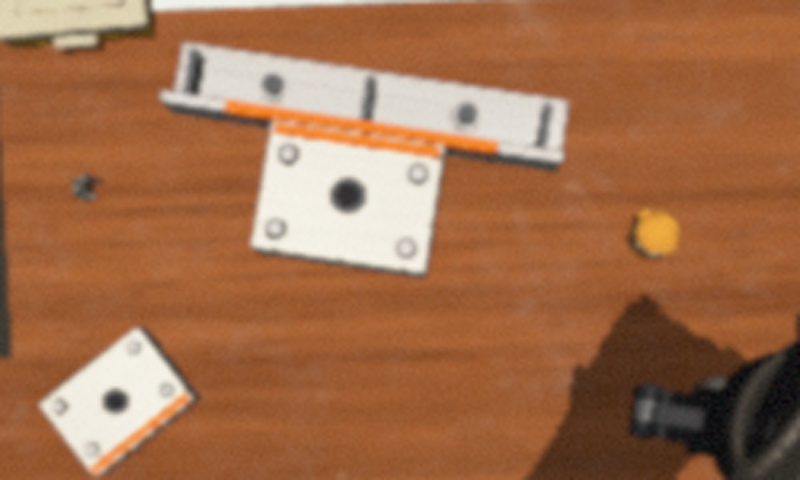

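The top crop shows the mould flush against the fence, its orange edge running from (275,125) to (440,152) inside the band. The pot, the miniature and the small mould have not moved. The dropper is hidden behind the arm here; the fingers never went near it, passing over only well above its cap. The fingers are clear.

```bash
python3 -c "
from bench import r
print(r.hand_in())"
```

```text
the job is handed in; nothing more can be done
None
```

The larger mould now sits flush against the fence, parallel to within measurement and with its whole face inside the orange band; the fingers are clear and the job is handed in (no verdict was returned), at about 13 s on the clock.

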